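Run the plate into the reader and latch it

TASK

Load the plate reader: push the steel knob with the fingertips along the long leg of the L-shaped slot until the plate carriage is fully in, then push it sideways around the corner to the very end of the short leg so that the carriage is latched, and move the hand clear. Only push the knob sideways: do not pull it up, do not lift the microplate in its nest, and do not knock over or shift anything else on the bench.

Things in the scene. Friction and masses are not known exactly. Their poses are not given: they have to be found in the camera images.
- reader: white plate reader, fixed. Origin on the bench under the corner of its L-shaped slot; its +x is the way the carriage goes in (long leg), +y the way of the short leg, z up. White deck 18 mm high: x -165..250, y -168..75 mm. Housing y -200..100: 120 mm high from x = 120, green drum to 180 mm high from x = 200, 190 mm high from x = 250 to 470. The microplate enters by an opening in its face.
- slot_corner (a point): centre of the slot's corner, at the top of the flat aluminium slotted plate, 42 mm above the bench; axes as the reader's. The plate covers reader x -155..50, y -42..65 mm. The slot is 15 to 16 mm wide: the long leg's centre line runs along x from -110 to 0 at y = 0, the short leg's from y = 0 to 36 mm at x = 0
- slot_end (a point): where the pin's axis must finally be, at the closed end of the short leg, at the top face of the slotted plate
- knob_top (a point): centre of the top of the upright round steel knob: diameter 22, from 45 to 78 mm above the bench. A 9 mm pin under it runs in the slot with 3 mm play each side. It takes about 3 N to push along the long leg and 2 N along the short leg, and stays where it is left
- carriage (a joint): travel of the plate carriage into the reader, m: 0 fully out (knob at the open end of the long leg), 0.110 fully in (knob at the corner, stop at 0.112). It starts between 0 and 0.03. Knob axis x in the reader's frame = this value - 0.110
- latch (a joint): sideways travel of the knob on the carriage = knob axis y in the reader's frame, m: 0 in the long leg, 0.036 at the end of the short leg; the slot lets it leave 0 (beyond 0.004 of play) only when the carriage is fully in
- knob_lift (a joint): how far the sprung knob is pulled up, m: 0 down (held by a 5 N spring), 0.010 at most. Leave it down
- microplate (a joint): how far the microplate is lifted off the nest floor, m: 0 lying in its nest (held down by its weight alone, and kept from sliding out of the nest). Leave it down
- plate_top (a point): centre of the top face of the white 24-well microplate, 128 x 86 x 18 mm, 45 mm above the bench, riding in its nest on the carriage 150 mm ahead of the knob's line in the reader's +x and 100 mm to its -y side
- vial: small amber screw-cap vial, diameter 16, height 40, standing on the slotted plate near the middle of the long leg, about 50 mm to the short leg's side of it (sizes in mm); origin in the centre of its underside; leave it alone
- petri_dish: clear lidded dish, diameter 59, height 15, on the white deck (18 mm high) behind the microplate (sizes in mm); origin in the centre of its underside; leave it alone
- tip_box: blue box with clear lid, 122 x 82 x 59, on the bench beyond the reader's deck (sizes in mm); origin in the centre of its underside; leave it alone
- reagent_bottle: glass bottle with blue cap, diameter 60, height 120, on the bench beyond the deck (sizes in mm); origin in the centre of its underside; leave it alone
- beaker: open glass beaker, diameter 64, height 80, on the bench past the deck's open end (sizes in mm); origin in the centre of its underside; leave it alone
- marker: marker pen, 130 x 15 mm, lying on the bench past the deck's open end (sizes in mm); origin in the centre of its underside; leave it alone
- tube_rack: grey rack 120 x 70 with capped tubes, 89 mm high overall, on the bench (sizes in mm); origin in the centre of its underside; leave it alone

How it is judged:
By the outcome, as a careful person would: the job done as asked, in the order asked, and still so for the second after the job is handed in, with the robot touching nothing.
It also fails if it takes over 42 s, if anything falls off the work surface, if the arm or the gripper's body presses on something with over 40 N, if the wrist force passes 120 N, or if a joint passes its speed limit or range.

ROBOT

A 6-joint arm with a two-finger parallel gripper is mounted at the origin on the work surface. World frame = base frame: x ahead of the robot, y to its left, z up, the work surface at z = 0. Lengths are in m, angles in rad, forces in N, time in s.
With the tool pointing down it reaches from about 0.25 to 0.775 m from the base axis. Payload 4 kg.
Tool frame: the origin (TCP) lies at the very end of the fingers, on their centre line; the grasp point (between the pads) lies 19 mm behind it (robot.hold_point_z is the distance from the TCP to the grasp point, in m); z points along the fingers, y is the line along which they close (so a half turn about z gives the same grasp; the last joint's range is limited). The gripper opens to 94 mm and grips with 3 to 60 N. Pads are 16 mm wide; open, the fingers measure 119 mm over their backs; the gripper's body (75 mm by 177 mm) begins 78 mm behind the grasp point.
Start: joints at [1.013, 0.087, 1.371, -0, 1.684, -0.103], TCP at [0.242, 0.494, 0.206] pointing down, gripper open.
Joint ranges: [-3.1, 3.1], [-0.76, 2.03], [0.27, 2.55], [-1.08, 4.22], [0.17, 2.65], [-2.57, 2.57]. Speed limits (rad/s): [2.79, 2.79, 3.14, 3.14, 3.14, 3.14].

INTERFACE

Orientations are given as [roll, pitch, yaw] about the fixed x, y, z axes, in that order (R = Rz(yaw) Ry(pitch) Rx(roll)).
In Python, from bench import robot gives the robot as it stands.
- The arm moves only by the tool carry_out, never from a script. Its argument "steps" is a list of rows, each a list of 3 entries, a list of its own where there are three numbers: the shift along the tool's x, y, z in m, then the turn about the tool's z in units of 10 degrees (1.0 is 10 degrees), then the closure, from -1 (fully open) to 1 (shut). In form: [[[tx, ty, tz], roll, jaw], ...]. A call has 1 to 10 rows; each row is the pose to reach, as a shift and turn from the pose commanded when the call began, along the tool's axes at that moment; what a row does not reach only later rows make up. A row lasts 1/8 s, in which the tool goes at most 62.5 mm and 10.7 degrees, less where a joint would pass 70% of its speed; a pose out of reach is approached as far as the arm can. A call with a gripper value outside its range is refused whole. The fingers move at their own pace and stop on an object; the grip force is fixed at half the most. Time passes only in rows, so rows that repeat a pose let the fingers close. It gives the time, the measured TCP pose, the force, the opening and the grip force at its end, in the units of the state.
- robot.get_obs(): the state, without advancing time (a new reading comes with each control period).
- robot.snapshot(name): name is "scene" or "top" or "wrist"; returns a dict with "image" (384x512x3 uint8, red, green, blue), "z_map" (384x512 float32, m along the optical axis (not along the pixel's ray), 0 where there is no reading), "mtx" (3x3 intrinsics, pixels), "D" ([k1, k2, p1, p2, k3] as OpenCV has them; the pictures are not rectified), "R" (3x3) and "t" (3): a world point X has camera coordinates R X + t. Camera axes: x right, y down, z forward; pixel columns grow to the right and rows downward; lengths in m; the calibration is good to about 2 mm. A picture is of the moment at which its call begins.
- robot.close_job(): hands the job in; it is judged then, once.
The state is a dict: "time": time; "joint_positions": joint angles; "qvel": joint speeds; "joint_torque": joint torques, N m; "tool_pos": TCP position; "ee_rot": TCP orientation; "wrist_force": force on the tool from outside, world axes, zero at the start; "wrist_torque": the same for the moment, N m; "width": finger opening in m; "finger_force": force on a finger pad.
Only numpy, scipy, OpenCV 4.12 (cv2) and the standard library are available. Lean on these libraries where they do the work, as an engineer would, in place of code of your own. Each camera call takes 0.05 s, during which the arm holds its last target. There are 200 camera calls.

## Working session

There is one attempt and no reset: what is moved stays moved. The work goes in short steps, Python scripts to look and compute and a tool call to move; the robot and the scene stay as the last step left them, time stands still between calls to the robot, and variables do not carry over. Pictures are saved under pics/ and viewed, at most 10 in all, crops included, and the job is handed in when it is done.

Besides the shell and the picture viewer there is one more tool, called after "Request:" in YAML: its name, and indented under it one key for each argument. carry_out: Moves the arm, as the interface text tells. Its arguments: {"type":"object","properties":{"steps":{"type":"array","items":{"type":"array"}}},"required":["steps"]}

```bash
mkdir -p pics; ls; cat > h.py <<'E'
import numpy as np,cv2
from bench import robot
def ray(s,u,v,z):
    "world point on plane z for pixel"
    p=cv2.undistortPoints(np.array([[[u,v]]],float),s["mtx"],np.array(s["D"],float))[0,0]
    R=np.array(s["R"]);t=np.array(s["t"]);c=-R.T@t;d=R.T@np.array([p[0],p[1],1])
    return c+d*(z-c[2])/d[2]
def proj(s,X):
    return cv2.projectPoints(np.array([X],float),cv2.Rodrigues(np.array(s["R"]))[0],np.array(s["t"],float),s["mtx"],np.array(s["D"],float))[0][0,0]
def dep(s,u,v):
    z=s["z_map"][int(v),int(u)]
    p=cv2.undistortPoints(np.array([[[u,v]]],float),s["mtx"],np.array(s["D"],float))[0,0]
    return np.array(s["R"]).T@(np.array([p[0]*z,p[1]*z,z])-np.array(s["t"]))
E
python3 - <<'E'
from h import *
import pickle
ims=[]
for n in["scene","top"]:
    s=robot.snapshot(n);pickle.dump(s,open(n+".pkl","wb"))
    cv2.imwrite(f"pics/{n}1.png",cv2.resize(s["image"][:,:,::-1],(800,600)))
    print(n,-np.array(s["R"]).T@s["t"])
o=robot.get_obs();print(o["tool_pos"],o["ee_rot"],o["time"],o["width"])
E
```

```text
pics
scene [1.24945416 0.72018964 0.7906454 ]
top [ 0.52863314 -0.17232638  0.91520496]
[0.24135884 0.49365364 0.20442489] [-3.13958815e+00 -1.88673641e-04  2.68672326e+00] 0.1 0.09393559203415769
```

View pics/top1.png

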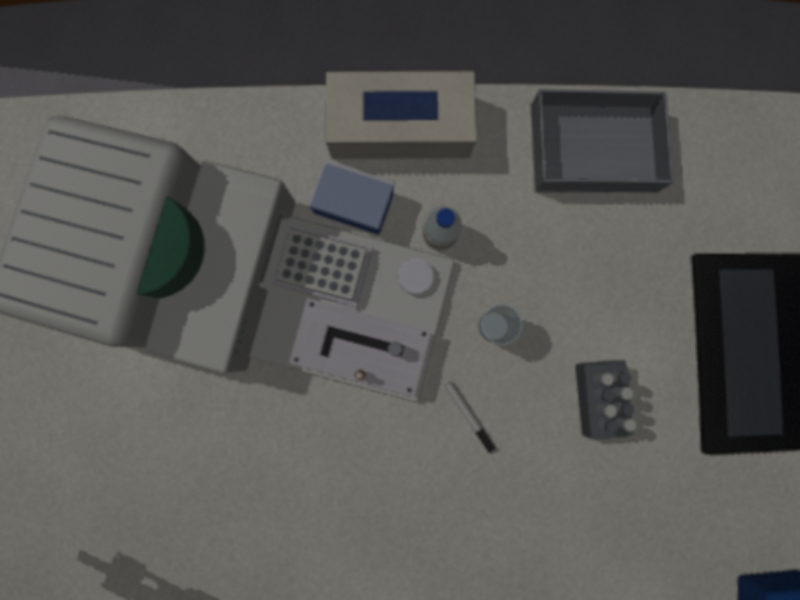

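View pics/scene1.png

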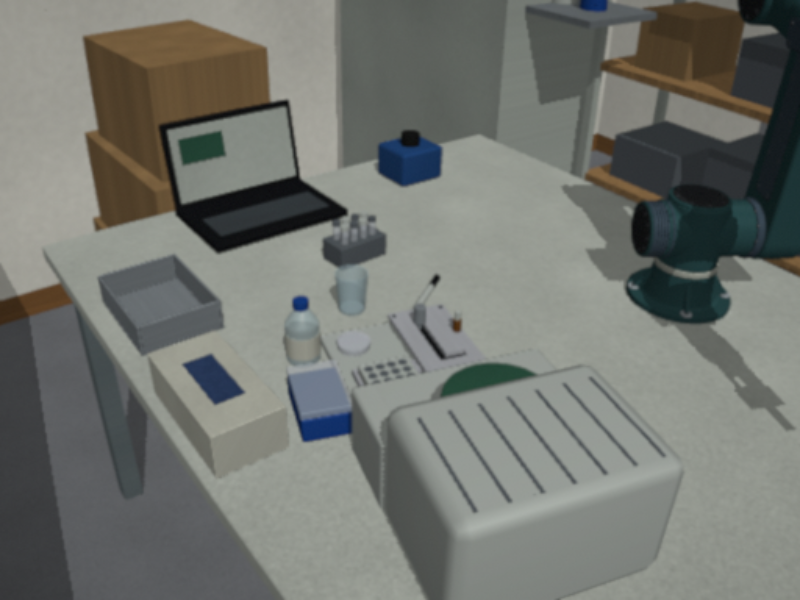

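The top view shows the slotted plate around (365,350), the knob at (396,349), the slot corner near (330,331), the short-leg end near (325,355) and the vial at (360,375). The scene view agrees. Next I'll enlarge the slot area and measure it.

```bash
python3 - <<'E'
from h import *
import pickle
s=pickle.load(open("top.pkl","rb"))
im=s["image"]
x0,y0,x1,y1=160,175,300,265
c=cv2.resize(im[y0:y1,x0:x1,::-1],None,fx=5.5,fy=5.5,interpolation=cv2.INTER_CUBIC)
c=cv2.convertScaleAbs(c,alpha=1.5)
cv2.imwrite("pics/crop1.png",c)
k=512/800
for n,u,v,z in[("knob",396,349,.078),("corner",330,331,.042),("end",325,355,.042),("vial",360,374,.08),("plate TL",303,300,.042),("TR",437,333,.042),("BR",418,397,.042),("BL",291,362,.042)]:
    print(n,ray(s,u*k,v*k,z).round(4), dep(s,u*k,v*k).round(4))
E
```

```text
knob [ 0.5333 -0.1697  0.078 ] [ 0.5333 -0.1697  0.0773]
corner [ 0.563 -0.065  0.042] [ 0.5633 -0.0639  0.0327]
end [ 0.525  -0.0571  0.042 ] [ 0.525  -0.056   0.0336]
vial [ 0.4962 -0.115   0.08  ] [ 0.4962 -0.1152  0.0819]
plate TL [ 0.6128 -0.0217  0.042 ] [ 0.6152 -0.0174  0.0171]
TR [ 0.5581 -0.235   0.042 ] [ 0.5595 -0.2379  0.0013]
BR [ 0.4578 -0.2035  0.042 ] [ 0.4559 -0.2043  0.0186]
BL [ 0.5144 -0.0031  0.042 ] [ 0.5144 -0.0029  0.041 ]
```

View pics/crop1.png

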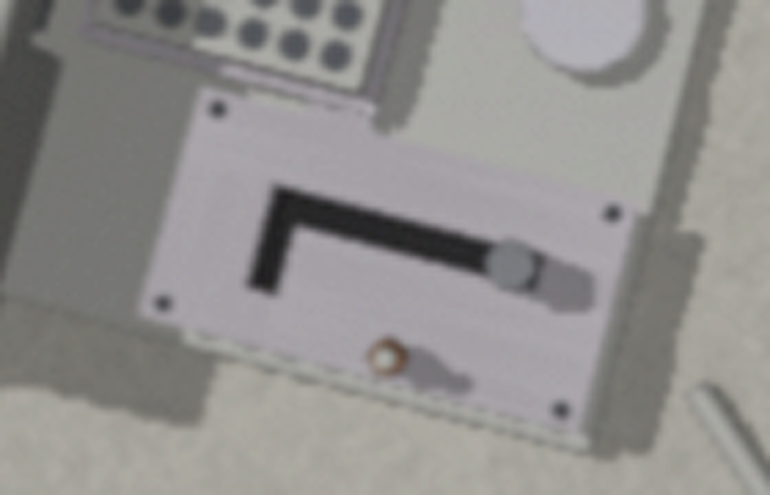

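The enlarged top view shows the slot's outer corner at crop pixel (277,186), the short-leg end between (247,288) and (275,293), and the knob at (510,264). The plate corners are near (200,88), (633,212), (590,435) and (140,315). The four screws are also clear. I'll fit the reader frame to these.

```bash
python3 - <<'E'
from h import *
import pickle
s=pickle.load(open("top.pkl","rb"))
P=lambda u,v,z:ray(s,160+(u+.5)/5.5-.5,175+(v+.5)/5.5-.5,z)[:2]
# slot mask
g=cv2.cvtColor(s["image"],cv2.COLOR_RGB2GRAY)[175:265,160:300]
g=cv2.resize(g,None,fx=5.5,fy=5.5,interpolation=cv2.INTER_CUBIC)
m=(g<65).astype(np.uint8); n,l,st,ce=cv2.connectedComponentsWithStats(m)
for i in range(1,n):
    if st[i,4]>100: print(st[i],ce[i])
scr=[P(218,108,.042),P(612,213,.042),P(560,410,.042),P(163,302,.042)]
e=(scr[0]-scr[1])+(scr[3]-scr[2]);yaw=np.arctan2(e[1],e[0])
ex=np.array([np.cos(yaw),np.sin(yaw)]);ey=np.array([-ex[1],ex[0]])
print("yaw",yaw,"screw dx,dy",np.linalg.norm(scr[0]-scr[1]),np.linalg.norm(scr[0]-scr[3]))
c=np.mean(scr,0); O=c+ex*.0525-ey*.0115
print("origin by screws",O)
for nm,u,v,z in[("outer",277,186,.042),("end1",247,288,.042),("end2",275,293,.042),("inner",295,225,.042),("lu",480,234,.042),("ll",480,271,.042),("knob",510,264,.078),("vial",386,356,.082),("TL",200,88,.042),("TR",633,212,.042),("BL",140,315,.042)]:
    p=P(u,v,z);d=p-O;print(nm,p.round(4),(d@ex*1e3).round(1),(d@ey*1e3).round(1))
E
```

```text
[   0    0   62  279 9648] [ 22.58955224 109.39313847]
[113   0  33  17 446] [128.93721973   6.69730942]
[154   0  35  29 809] [170.56242274  12.95797281]
[296   0  20  14 248] [305.81854839   5.88306452]
[337   5  21  21 333] [346.84384384  14.99099099]
[195  11  27  23 465] [207.92473118  21.95483871]
[243  24  20  21 325] [252.73538462  33.58769231]
[284  35  21  22 366] [294.45355191  44.94808743]
[326  46  21  21 340] [335.47647059  55.7       ]
[ 249  187  246  106 9513] [355.93366972 235.30095659]
[523 254  22  37 418] [534.74401914 272.75358852]
[386 341  23  30 269] [398.99256506 353.44609665]
yaw 1.2997998767839078 screw dx,dy 0.18474604073198247 0.09076598712679301
origin by screws [ 0.56381868 -0.06429281]
outer [ 0.5715 -0.0619] 4.4 -6.8
end1 [ 0.5257 -0.0484] 5.1 41.0
end2 [ 0.5234 -0.0611] -7.7 39.8
inner [ 0.5538 -0.0701] -8.2 8.1
lu [ 0.549  -0.1534] -89.9 -9.6
ll [ 0.5324 -0.1533] -94.2 6.4
knob [ 0.5351 -0.1671] -106.7 0.1
vial [ 0.4964 -0.1137] -65.7 51.8
TL [ 0.6163 -0.0267] 50.2 -40.5
TR [ 0.5582 -0.2225] -154.0 -37.0
BL [ 5.14e-01 -2.00e-04] 48.4 65.2
```

Request:
carry_out:
  steps:
    - [[-0.04, -0.036, 0], -0.3, 1]
    - [[-0.08, -0.072, 0], -0.6, 1]
    - [[-0.12, -0.108, 0], -1.05, 1]
    - [[-0.16, -0.143, 0], -1.05, 1]
    - [[-0.2, -0.18, 0], -1.05, 1]
    - [[-0.24, -0.215, 0], -1.05, 1]
    - [[-0.28, -0.25, 0], -1.05, 1]
    - [[-0.32, -0.286, 0], -1.05, 1]
    - [[-0.36, -0.32, 0], -1.05, 1]
    - [[-0.4, -0.357, 0], -1.05, 1]

```text
time: 1.35
tool_pos: [0.4443, -0.0039, 0.2051]
ee_rot: [3.141, -0.0, 2.87]
wrist_force: [-0.2, 0.6, 0.3]
width: 0.0008
finger_force: 0.0
```

Request:
carry_out:
  steps:
    - [[-0.033, -0.043, 0.01], 0, 1]
    - [[-0.066, -0.086, 0.025], 0, 1]
    - [[-0.1, -0.13, 0.04], 0, 1]
    - [[-0.132, -0.172, 0.05], 0, 1]
    - [[-0.132, -0.172, 0.05], 0, 1]
    - [[-0.132, -0.172, 0.05], 0, 1]

```text
time: 2.1
tool_pos: [0.5248, -0.2029, 0.155]
ee_rot: [3.141, -0.001, 2.87]
wrist_force: [-0.7, 0.1, -0.4]
width: 0.0004
finger_force: 0.0
```

```bash
python3 - <<'E'
from h import *
import pickle
o=robot.get_obs();print(o["tool_pos"],o["ee_rot"],o["time"],o["wrist_force"])
s=robot.snapshot("wrist");pickle.dump(s,open("w.pkl","wb"))
cv2.imwrite("pics/w1.png",cv2.convertScaleAbs(cv2.resize(s["image"][:,:,::-1],(800,600)),alpha=1.4))
O=np.array([.5635,-.0645]);ex=np.array([np.cos(1.3),np.sin(1.3)]);ey=np.array([-ex[1],ex[0]])
for n,a,b,z in[("corner",0,0,.042),("end",0,.036,.042),("knob",-.107,0,.078)]:
    q=O+a*ex+b*ey;print(n,(proj(s,[*q,z])*800/512).round(0))
print(proj(s,o["tool_pos"])*800/512)
E
```

```text
[ 0.52476997 -0.20290842  0.15495011] [ 3.14062630e+00 -1.47297084e-03  2.86975815e+00] 2.1 [-0.66043833  0.07727826 -0.4251144 ]
corner [637. 294.]
end [645. 234.]
knob [467. 312.]
[396.49469024 371.12858656]
```

View pics/w1.png

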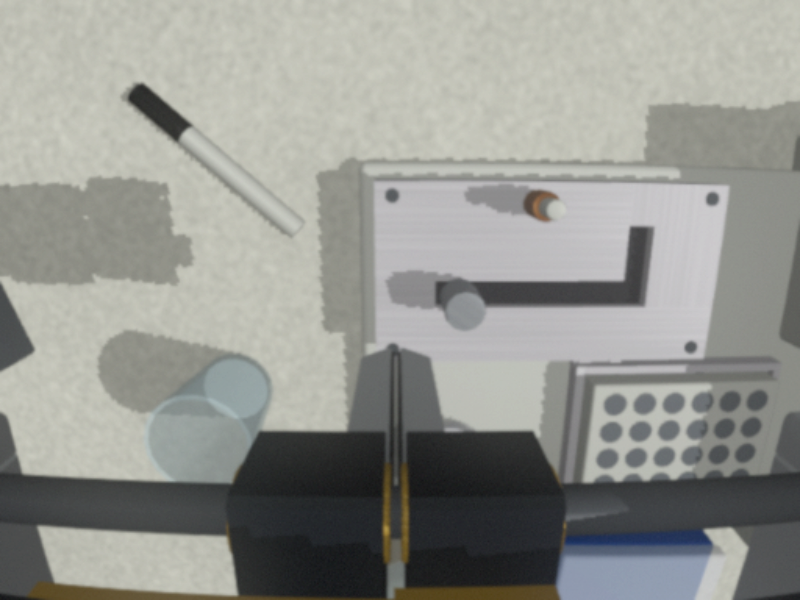

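The wrist view matches the fit. The predicted corner (637,294) and knob (467,312) land on the slot and on the knob top, seen at (465,310), and the fingers are centred behind the knob. Now I'll descend and push.

Request:
carry_out:
  steps:
    - [[0, 0, 0.03], 0, 1]
    - [[0, 0, 0.06], 0, 1]
    - [[0, 0, 0.085], 0, 1]
    - [[0, 0, 0.1], 0, 1]
    - [[0, 0, 0.1], 0, 1]
    - [[0, 0.006, 0.1], 0, 1]
    - [[0, 0.012, 0.1], 0, 1]
    - [[0, 0.018, 0.1], 0, 1]
    - [[0, 0.024, 0.1], 0, 1]
    - [[0, 0.03, 0.1], 0, 1]

```text
time: 3.4
tool_pos: [0.5338, -0.1747, 0.0561]
ee_rot: [-3.141, 0.002, 2.87]
wrist_force: [0.1, -2.6, 2.0]
width: 0.0008
finger_force: 1.5
```

Request:
carry_out:
  steps:
    - [[0, 0.008, 0], 0, 1]
    - [[0, 0.016, 0], 0, 1]
    - [[0, 0.024, 0], 0, 1]
    - [[0, 0.032, 0], 0, 1]
    - [[0, 0.04, 0], 0, 1]
    - [[0, 0.048, 0], 0, 1]
    - [[0, 0.056, 0], 0, 1]
    - [[0, 0.064, 0], 0, 1]
    - [[0, 0.072, 0], 0, 1]
    - [[0, 0.078, 0], 0, 1]

```text
time: 4.65
tool_pos: [0.5542, -0.0988, 0.0554]
ee_rot: [3.141, -0.0, 2.87]
wrist_force: [-0.7, -3.5, 1.8]
width: 0.0005
finger_force: 1.4
```

Request:
carry_out:
  steps:
    - [[0, 0.004, 0], 0, 1]
    - [[0, 0.008, 0], 0, 1]
    - [[0, 0.01, 0], 0, 1]
    - [[0, 0.011, 0], 0, 1]
    - [[0, 0.011, 0], 0, 1]
    - [[0, 0.011, 0], 0, 1]

```text
time: 5.4
tool_pos: [0.557, -0.0886, 0.0553]
ee_rot: [3.141, -0.0, 2.87]
wrist_force: [0.7, -2.6, 1.0]
width: 0.0004
finger_force: 0.9
```

```bash
python3 - <<'E'
from h import *
o=robot.get_obs();print(o["tool_pos"],o["ee_rot"],o["time"],o["wrist_force"])
s=robot.snapshot("wrist")
cv2.imwrite("pics/w2.png",cv2.convertScaleAbs(cv2.resize(s["image"][:,:,::-1],(800,600)),alpha=1.4))
O=np.array([.5635,-.0645]);ex=np.array([np.cos(1.3),np.sin(1.3)]);ey=np.array([-ex[1],ex[0]])
d=np.array(o["tool_pos"])[:2]-O;print(d@ex,d@ey)
for n,a,b,z in[("corner",0,0,.042),("end",0,.036,.042),("knob",0,0,.078)]:
    q=O+a*ex+b*ey;print(n,(proj(s,[*q,z])*800/512).round(0))
E
```

```text
[ 0.55697085 -0.08863275  0.05533123] [ 3.14113359e+00 -3.58604253e-04  2.86992263e+00] 5.4 [ 0.67463878 -2.62153316  1.03812398]
-0.02499985263916308 -0.00016426987956272672
corner [459. 357.]
end [462. 269.]
knob [472. 398.]
```

View pics/w2.png

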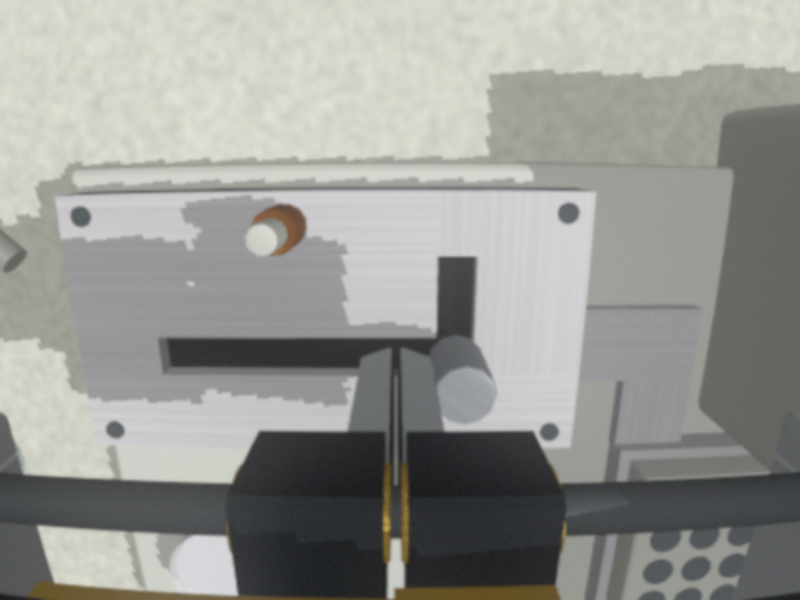

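The knob top is at (467,396), against (472,398) expected for the corner, so it is about 1–1.5 mm short. I'll nudge it on a little.

Request:
carry_out:
  steps:
    - [[0, 0.001, 0], 0, 1]
    - [[0, 0.002, 0], 0, 1]
    - [[0, 0.002, 0], 0, 1]

```text
time: 5.82
tool_pos: [0.5575, -0.0868, 0.0554]
ee_rot: [3.142, -0.0, 2.87]
wrist_force: [-0.3, -2.5, 1.6]
width: 0.0004
finger_force: 1.1
```

Request:
carry_out:
  steps:
    - [[0, -0.01, 0], 0, 1]
    - [[0, -0.012, 0], 0, 1]
    - [[-0.012, -0.012, 0], 0, 1]
    - [[-0.024, -0.012, 0], 0, 1]
    - [[-0.032, -0.012, 0], 0, 1]
    - [[-0.032, -0.012, 0], 0, 1]
    - [[-0.032, 0.002, 0], 0, 1]
    - [[-0.032, 0.014, 0], 0, 1]
    - [[-0.032, 0.023, 0], 0, 1]
    - [[-0.032, 0.023, 0], 0, 1]

```text
time: 7.08
tool_pos: [0.5947, -0.0721, 0.0556]
ee_rot: [3.142, 0.0, 2.872]
wrist_force: [-0.1, -0.1, 0.9]
width: 0.0008
finger_force: 0.0
```

Request:
carry_out:
  steps:
    - [[0.005, 0, 0], 0, 1]
    - [[0.01, 0, 0], 0, 1]
    - [[0.015, 0, 0], 0, 1]
    - [[0.02, 0, 0], 0, 1]
    - [[0.025, 0, 0], 0, 1]
    - [[0.03, 0, 0], 0, 1]
    - [[0.03, 0, 0], 0, 1]

```text
time: 7.95
tool_pos: [0.5651, -0.065, 0.0556]
ee_rot: [3.141, -0.001, 2.87]
wrist_force: [0.5, -0.0, -0.1]
width: 0.0005
finger_force: 0.0
```

```bash
python3 - <<'E'
from h import *
o=robot.get_obs();print(o["tool_pos"],o["ee_rot"],o["time"],o["wrist_force"])
s=robot.snapshot("wrist")
cv2.imwrite("pics/w3.png",cv2.convertScaleAbs(cv2.resize(s["image"][:,:,::-1],(800,600)),alpha=1.4))
O=np.array([.5635,-.0645]);ex=np.array([np.cos(1.3),np.sin(1.3)]);ey=np.array([-ex[1],ex[0]])
d=np.array(o["tool_pos"])[:2]-O;print(d@ex,d@ey)
for n,a,b,z in[("corner",0,0,.042),("end",0,.036,.042),("knob0",0,0,.078),("knobend",0,.036,.078)]:
    q=O+a*ex+b*ey;print(n,(proj(s,[*q,z])*800/512).round(0))
E
```

```text
[ 0.56513116 -0.06497897  0.0555722 ] [ 3.14134651e+00 -7.33050733e-04  2.87008371e+00] 7.95 [ 0.46412511 -0.02390067 -0.06885098]
-2.5184609301699015e-05 -0.001699837752231849
corner [397. 354.]
end [397. 265.]
knob0 [397. 393.]
knobend [397. 288.]
```

View pics/w3.png

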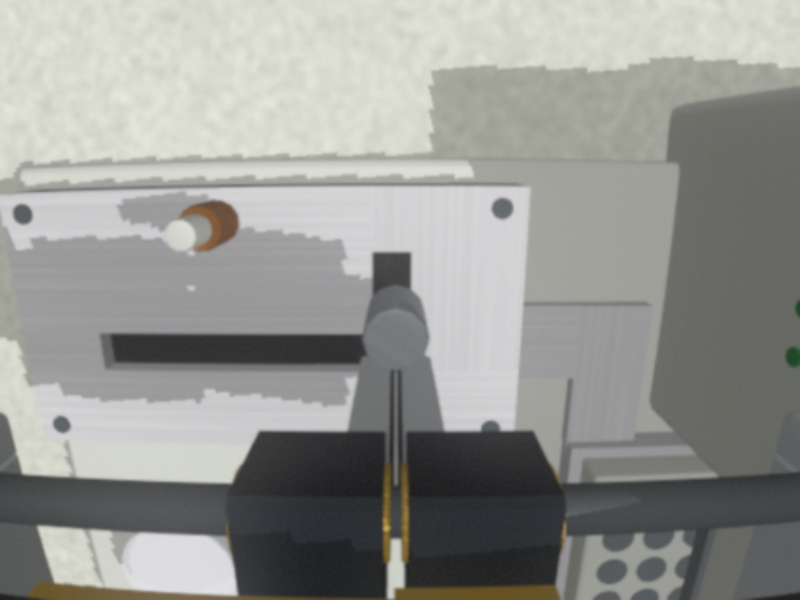

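The knob has turned the corner and is about 18 mm along the short leg: its top is at (396,338), and the end should be near (397,288). I'll continue to the end stop.

Request:
carry_out:
  steps:
    - [[0.005, 0, 0], 0, 1]
    - [[0.01, 0, 0], 0, 1]
    - [[0.014, 0, 0], 0, 1]
    - [[0.017, 0, 0], 0, 1]
    - [[0.018, 0, 0], 0, 1]
    - [[0.018, 0, 0], 0, 1]

```text
time: 8.75
tool_pos: [0.5482, -0.0603, 0.0555]
ee_rot: [3.141, -0.0, 2.87]
wrist_force: [1.8, 1.4, 0.5]
width: 0.0007
finger_force: 0.4
```

Request:
carry_out:
  steps:
    - [[0.001, 0, 0], 0, 1]
    - [[0.002, 0, 0], 0, 1]
    - [[0.002, 0, 0], 0, 1]

```text
time: 9.12
tool_pos: [0.5473, -0.0601, 0.0557]
ee_rot: [3.141, 0.002, 2.87]
wrist_force: [4.8, -0.5, -1.3]
width: 0.0004
finger_force: 2.3
```

Request:
carry_out:
  steps:
    - [[0.001, 0, 0], 0, 1]
    - [[0.002, 0, 0], 0, 1]
    - [[0.002, 0, 0], 0, 1]

```text
time: 9.5
tool_pos: [0.5469, -0.06, 0.0558]
ee_rot: [3.141, 0.006, 2.87]
wrist_force: [8.6, -0.8, -3.5]
width: 0.0004
finger_force: 4.1
```

The force is up to 8.6 N with almost no motion, so the knob is against the end stop. Now I'll back off and lift clear.

Request:
carry_out:
  steps:
    - [[-0.005, 0, 0], 0, 1]
    - [[-0.015, 0, 0], 0, 1]
    - [[-0.025, 0, 0], 0, 1]
    - [[-0.025, 0, 0], 0, 1]
    - [[-0.025, 0, -0.03], 0, 1]
    - [[-0.025, 0, -0.07], 0, 1]
    - [[-0.025, 0, -0.11], 0, 1]
    - [[-0.025, -0.04, -0.14], 0, 1]
    - [[-0.025, -0.06, -0.14], 0, 1]
    - [[-0.025, -0.06, -0.14], 0, 1]

```text
time: 10.75
tool_pos: [0.5515, -0.1246, 0.1938]
ee_rot: [3.141, -0.003, 2.868]
wrist_force: [0.6, -0.2, -0.6]
width: 0.0008
finger_force: 0.0
```

```bash
python3 - <<'E'
from h import *
o=robot.get_obs();print(o["tool_pos"],o["time"],o["wrist_force"])
s=robot.snapshot("wrist")
cv2.imwrite("pics/w4.png",cv2.convertScaleAbs(cv2.resize(s["image"][:,:,::-1],(800,600)),alpha=1.4))
O=np.array([.5635,-.0645]);ex=np.array([np.cos(1.3),np.sin(1.3)]);ey=np.array([-ex[1],ex[0]])
for n,a,b,z in[("corner",0,0,.042),("end",0,.036,.042),("knobend",0,.036,.078)]:
    q=O+a*ex+b*ey;print(n,(proj(s,[*q,z])*800/512).round(0))
E
```

```text
[ 0.55151537 -0.12455486  0.19379151] 10.75 [ 0.62181656 -0.21324078 -0.60828586]
corner [489. 272.]
end [492. 217.]
knobend [503. 224.]
```

View pics/w4.png

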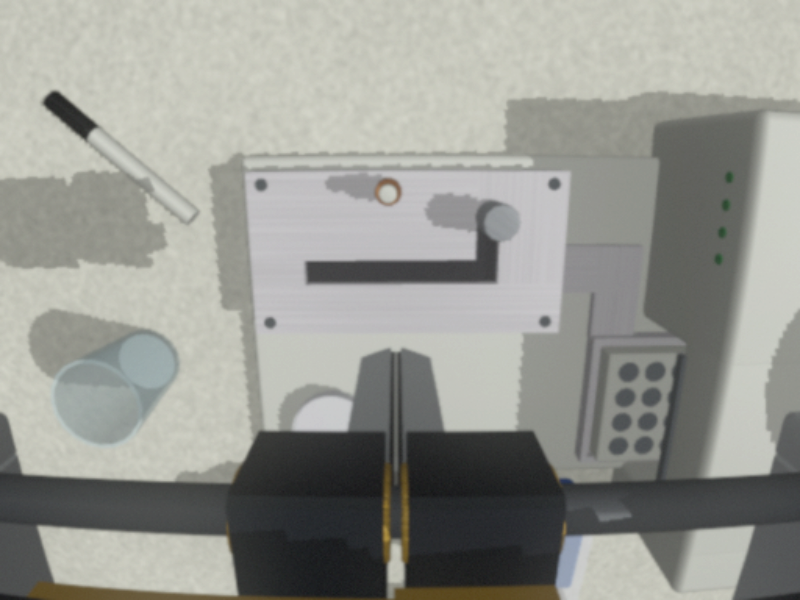

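The knob top is at (501,222), against (503,224) predicted for the latched end. The vial still stands at (388,192), nothing else has been disturbed, and the hand is clear.

```bash
python3 -c "
from bench import robot
print(robot.close_job())"
```

```text
the job is handed in; nothing more can be done
None
```

The carriage is fully in, the knob was pushed to the end stop of the short leg so the carriage is latched, the hand is clear, and the job was handed in after about 11 s of the 42 s allowed; the hand-in gave no verdict.

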